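# Take down two cured glue-ups in the leather workshop

### The job

The glue on the two leather-faced lids has cured: take both pressing stacks apart from the top down, one piece at a time. Stand the black iron weight in the dark dish and the brass weight in the pale dish, lay the press board flat in its cradle, and lay the navy lid on the long drying rack and the tan lid on the short one, leather up, each centred and in line with its rack or cradle. Set everything down gently rather than dropping it.

Things in the scene. Friction and masses are not known exactly. Their poses are not given: they have to be found in the camera images.
- navy_lid: Leather-faced box lid, navy blue leather with a pale stitched border on a plywood core: a rigid slab 62 (x) x 140 (y) x 15 mm high, about 90 g. Origin: centre of its underside. Its y axis runs along its length, x across its width, z up. At the start it lies on a gluing plank (pine with a grey abrasive face, 56 x 180 x 30 mm high, fixed, so the lid's long sides overhang it by about 3 mm) with the press board and then the iron weight on top of it.
- tan_lid: Leather-faced box lid, tan leather with a pale stitched border on a plywood core: a rigid slab 62 (x) x 90 (y) x 15 mm high, about 60 g. Origin: centre of its underside. Its y axis runs along its length, x across its width, z up. At the start it lies on the other, equal gluing plank with the brass weight on top of it.
- press_board: Pale wooden press board with black rubber underneath, 54 (x) x 112 (y) x 20 mm high, about 110 g. Origin: centre of its underside. Its y axis runs along its length, x across its width, z up. At the start it lies on the navy lid, whose edge shows about 4 mm on the long sides and 14 mm at the ends; the iron weight stands on it.
- iron_weight: Black cast-iron pressing weight, about 0.6 kg: upright cylinder 50 mm in diameter and 42 mm high, above it a round grip knob 26 mm in diameter from 47 to 65 mm above the base (thin neck, 18 mm, between). Origin: centre of its underside, z up along its axis.
- brass_weight: Yellow brass pressing weight, about 0.36 kg: upright cylinder 38 mm in diameter and 38 mm high, above it a round grip knob 26 mm in diameter from 43 to 61 mm above the base (thin neck, 18 mm, between). Origin: centre of its underside, z up along its axis.
- long_rack: Long wooden drying rack, fixed: two rails under a row of thin round cross bars, 64 (x) x 170 (y) mm. Things lie on the bars, whose tops are 24 mm above the bench. Origin: centre of its underside, on the bench. Its y axis runs along its length, x across its width, z up.
- short_rack: Short wooden drying rack, fixed: like the long one but 64 (x) x 114 (y) mm; bar tops 24 mm above the bench. Origin: centre of its underside, on the bench. Its y axis runs along its length, x across its width, z up.
- board_cradle: Cradle for the press board, fixed: plywood base 76 (x) x 164 (y) x 8 mm with a cork face and a dark wooden cleat across each end (cleats 12 mm thick, 10 mm above the base, 140 mm apart; long sides open). The board lies on the base at 8 mm above the bench. Origin: centre of its underside, on the bench. Its y axis runs along its length, x across its width, z up.
- dark_dish: Round dark-wood weight dish with red felt, fixed: 80 mm outside, recess 68 mm in diameter, recess floor 6 mm and rim 12 mm above the bench. Origin: centre of its underside, on the bench.
- pale_dish: Round pale-wood weight dish with green felt, fixed: 66 mm outside, recess 54 mm in diameter, recess floor 6 mm and rim 12 mm above the bench. Origin: centre of its underside, on the bench.
Not all that is in view belongs to the job. Leave any green look-alike of the press_board alone.

How it is judged:
At the end, for the whole second after the job is handed in: Each weight on the floor of its dish, within 13 mm of its centre; press board on its cradle, lids on their racks, each within 15 mm of centre lengthwise and across, 0.2 rad of its line and 4 mm of its height; all upright (0.08 rad) and at rest (z of navy_lid in the frame of long_rack between 0.02 and 0.028 m and angle between each of navy_lid, tan_lid, press_board, iron_weight, brass_weight's own z axis and vertical below 0.08 rad and linear speed of each of navy_lid, tan_lid, press_board, iron_weight, brass_weight below 0.02 m/s and x of navy_lid in the frame of long_rack between -0.015 and 0.015 m and y of navy_lid in the frame of long_rack between -0.015 and 0.015 m and angle between the y axis of navy_lid and the y axis of long_rack, either way round below 0.2 rad and z of tan_lid in the frame of short_rack between 0.02 and 0.028 m and x of tan_lid in the frame of short_rack between -0.015 and 0.015 m and y of tan_lid in the frame of short_rack between -0.015 and 0.015 m and angle between the y axis of tan_lid and the y axis of short_rack, either way round below 0.2 rad and z of press_board in the frame of board_cradle between 0.004 and 0.012 m and x of press_board in the frame of board_cradle between -0.015 and 0.015 m and y of press_board in the frame of board_cradle between -0.015 and 0.015 m and angle between the y axis of press_board and the y axis of board_cradle, either way round below 0.2 rad and z of iron_weight in the frame of dark_dish between 0.002 and 0.01 m and horizontal distance between iron_weight and dark_dish below 0.013 m and z of brass_weight in the frame of pale_dish between 0.002 and 0.01 m and horizontal distance between brass_weight and pale_dish below 0.013 m); the robot touches nothing.
It fails at once if a lid is carried off with the press board or weight still on it, or the press board with the weight still on it ((distance of navy_lid from where it was at the start of the episode above 0.05 m and distance between navy_lid and press_board below 0.045 m) or (distance of press_board from where it was at the start of the episode above 0.05 m and distance between press_board and iron_weight below 0.045 m) or (distance of tan_lid from where it was at the start of the episode above 0.05 m and distance between tan_lid and brass_weight below 0.045 m)).
It fails at once if something is dropped or slammed onto its place (faster than 0.6 m/s close above it) instead of being set down ((horizontal distance between navy_lid and long_rack below 0.05 m and z of navy_lid in the frame of long_rack below 0.049 m and linear speed of navy_lid above 0.6 m/s) or (horizontal distance between tan_lid and short_rack below 0.05 m and z of tan_lid in the frame of short_rack below 0.049 m and linear speed of tan_lid above 0.6 m/s) or (horizontal distance between press_board and board_cradle below 0.05 m and z of press_board in the frame of board_cradle below 0.033 m and linear speed of press_board above 0.6 m/s) or (horizontal distance between iron_weight and dark_dish below 0.05 m and z of iron_weight in the frame of dark_dish below 0.031 m and linear speed of iron_weight above 0.6 m/s) or (horizontal distance between brass_weight and pale_dish below 0.05 m and z of brass_weight in the frame of pale_dish below 0.031 m and linear speed of brass_weight above 0.6 m/s)).
It also fails if it takes over 128 s, if anything falls off the work surface, if the arm or the gripper's body presses on something with over 40 N, if the wrist force passes 120 N, or if a joint passes its speed limit or range.

### The arm

A 6-joint arm with a two-finger parallel gripper is mounted at the origin on the work surface. World frame = base frame: x ahead of the robot, y to its left, z up, the work surface at z = 0. Lengths are in m, angles in rad, forces in N, time in s.
With the tool pointing down it reaches from about 0.25 to 0.8 m from the base axis. Payload 8.5 kg.
Tool frame: the origin (TCP) lies between the finger pads; the fingertips stand ahead of it and the grasp point (between the pads) lies 2 mm behind it (arm.tip_extent is the z of the fingertips in the tool frame, in m); z points along the fingers, y is the line along which they close (so a half turn about z gives the same grasp; the last joint's range is limited). The gripper opens to 85 mm and grips with 20 to 120 N. Pads are 22 mm wide; open, the fingers measure 114 mm over their backs; the gripper's body (76 mm by 85 mm) begins 54 mm behind the grasp point. The pads swing forward as they close: fully open they stand 13 mm farther back than shut.
Start: joints at [1.253, 0.238, -0.013, 1.319, 0, 1.571], TCP at [0.164, 0.499, 0.248] pointing down, gripper open.
Joint ranges: [-2.66, 2.66], [-1.03, 1.9], [-1.14, 1.46], [-1.82, 2.27], [-1.45, 1.34], [-3.14, 3.14]. Speed limits (rad/s): [2.22, 2.22, 2.79, 3.14, 3.14, 3.14].

### API

Orientations are given as [roll, pitch, yaw] about the fixed x, y, z axes, in that order (R = Rz(yaw) Ry(pitch) Rx(roll)).
In Python, from station import arm gives the robot as it stands.
- The arm moves only by the tool carry_out, never from a script. Its argument "moves" is a list of rows, each a list of 7 numbers: the shift along the world's x, y, z as a fraction of full scale, then the turn, a rotation vector about the world's x, y, z as a fraction of full scale, then the opening, from -1 (shut) to 1 (fully open). A call has 1 to 8 rows; each row shifts and turns the commanded pose from where the row before left it; what a row does not reach is not made up. Full scale, the value 1, is 30 mm for a shift and 5 degrees for a turn. A row lasts 1/12 s, in which the tool goes at most 41.7 mm and 7.16 degrees, less where a joint would pass 70% of its speed; a pose out of reach is approached as far as the arm can. A call with a number of a shift or a turn outside -1 to 1 is refused whole. A call with a gripper value outside its range is refused whole. The fingers move at their own pace and stop on an object; "newtons" is the grip in N (left out, the last holds). Time passes only in rows, so rows that do not move let the fingers close. It gives the time, the measured TCP pose, the force, the opening and the grip force at its end, in the units of the state.
- arm.observe(): the state, without advancing time (a new reading comes with each control period).
- arm.grab_frame(name): name is "side" or "top" or "wrist"; returns a dict with "pixels" (480x640x3 uint8, red, green, blue), "depth" (480x640 float32, m along the optical axis (not along the pixel's ray), 0 where there is no reading), "intrinsics" (3x3 intrinsics, pixels), "rvec" (rotation vector, rad) and "tvec" (3), from world to camera coordinates, as OpenCV has them. Camera axes: x right, y down, z forward; pixel columns grow to the right and rows downward; lengths in m; the calibration is good to about 2 mm. A picture is of the moment at which its call begins.
- arm.job_done(): hands the job in; it is judged then, once.
Trained networks look in the newest picture that a camera, given by its name, has taken for a name from the list of things; names that differ only in an ending like _2 or _b are one class to them, and where a whole thing is asked for, a point or a joint stands for the part that bears it (a point fixed in the world has none). Each returns a list of dicts, best first, with "confidence" (0 to 1); they miss things now and then, are a little off and sometimes report something else, mostly with a low value. They report only what shows in the picture. A call takes as long as a camera call. They do not tell look-alikes from the thing itself.
- arm.find_in(target, camera): "uv" ([column, row] in pixels, amid what is visible of it).
The state is a dict: "clock": time; "joint_positions": joint angles; "dq": joint speeds; "tau": joint torques, N m; "tcp_pos": TCP position; "ee_rot": TCP orientation; "force": force on the tool from outside, world axes, zero at the start; "ft_torque": the same for the moment, N m; "gripper_width": opening from 0.0 (shut) to 1.0 (fully open); "gripper_force": force on a finger pad.
Only numpy, scipy, OpenCV 4.12 (cv2) and the standard library are available. Lean on these libraries where they do the work, as an engineer would, in place of code of your own. Each camera call takes 0.05 s, during which the arm holds its last target. There are 200 camera calls.

## Working session

There is one attempt and no reset: what is moved stays moved. The work goes in short steps, Python scripts to look and compute and a tool call to move; the robot and the scene stay as the last step left them, time stands still between calls to the robot, and variables do not carry over. Pictures are saved under pics/ and viewed, at most 14 in all, crops included, and the job is handed in when it is done.

Besides the shell and the picture viewer there is one more tool, called after ">>>" as name(argument=value, ...), one argument or row to a line, values as JSON. carry_out: Moves the arm, as the interface text tells. Its arguments: {"type":"object","properties":{"moves":{"type":"array","items":{"type":"array","items":{"type":"number"}}},"newtons":{"type":"number"}},"required":["moves"]}

```bash
mkdir -p pics
cat > h.py <<'E'
import numpy as np, cv2
from station import arm
def grab(n,save=None):
    f=arm.grab_frame(n)
    if save: cv2.imwrite('pics/'+save,cv2.cvtColor(f['pixels'],cv2.COLOR_RGB2BGR))
    return f
def cloud(f):
    K=f['intrinsics'];R=cv2.Rodrigues(np.array(f['rvec'],float))[0];t=np.array(f['tvec'],float).ravel()
    d=f['depth'].astype(float);v,u=np.mgrid[:d.shape[0],:d.shape[1]]
    P=np.stack([(u-K[0,2])/K[0,0]*d,(v-K[1,2])/K[1,1]*d,d],-1)
    W=(P-t)@R
    W[d<=0]=np.nan
    return W
E
python3 - <<'E'
from h import *
for c in ['top','side']:
    f=grab(c,c+'0.png'); W=cloud(f)
    np.savez('/tmp/%s.npz'%c,W=W,p=f['pixels'])
    for n in ['navy_lid','tan_lid','press_board','iron_weight','brass_weight','long_rack','short_rack','board_cradle','dark_dish','pale_dish']:
        for r in arm.find_in(n,c)[:3]:
            u,v=map(int,np.round(r['uv'])); print(c,n,round(r['confidence'],2),u,v,np.round(W[min(v,479),min(u,639)],3))
s=arm.observe(); print(s['clock'],s['tcp_pos'],s['ee_rot'],s['gripper_width'],arm.tip_extent)
E
```

```text
top navy_lid 0.61 168 275 [0.413 0.313 0.051]
top tan_lid 0.84 313 158 [0.66  0.023 0.044]
top press_board 0.98 212 328 [0.306 0.226 0.019]
top press_board 0.88 121 277 [0.407 0.386 0.11 ]
top iron_weight 0.76 135 271 [0.419 0.357 0.118]
top iron_weight 0.5 313 156 [0.664 0.023 0.043]
top iron_weight 0.31 120 274 [0.413 0.39  0.105]
top brass_weight 0.79 317 155 [0.654 0.014 0.095]
top long_rack 0.33 313 158 [0.66  0.023 0.044]
top short_rack 0.69 378 258 [ 0.457 -0.115  0.025]
top short_rack 0.38 134 270 [0.421 0.357 0.124]
top board_cradle 0.94 496 286 [ 0.403 -0.361  0.013]
top dark_dish 0.83 201 181 [0.615 0.262 0.006]
top pale_dish 0.82 261 262 [0.445 0.13  0.006]
side navy_lid 0.74 270 147 [0.406 0.32  0.046]
side navy_lid 0.74 324 304 [ 0.46  -0.122  0.021]
side tan_lid 0.91 405 240 [ 0.649 -0.014  0.046]
side tan_lid 0.74 271 122 [0.416 0.342 0.102]
side tan_lid 0.29 273 140 [0.415 0.322 0.064]
side press_board 0.82 229 196 [0.296 0.2   0.023]
side iron_weight 0.73 270 120 [0.414 0.346 0.106]
side iron_weight 0.18 406 242 [ 0.65  -0.019  0.046]
side brass_weight 0.57 408 227 [ 0.654 -0.008  0.08 ]
side long_rack 0.67 412 356 [ 0.599 -0.262  0.024]
side long_rack 0.37 268 144 [0.402 0.326 0.051]
side short_rack 0.82 324 305 [ 0.461 -0.109 -0.003]
side board_cradle 0.77 317 431 [ 0.405 -0.363  0.009]
side dark_dish 0.81 358 165 [0.609 0.261 0.006]
side dark_dish 0.52 412 356 [ 0.599 -0.262  0.024]
side pale_dish 0.75 297 215 [0.442 0.128 0.009]
1.1 [0.16405804 0.49866194 0.24828776] [-3.14150504e+00  1.76867827e-05  2.82378092e+00] 1.0023713018789038 0.017
```

View pics/top0.png

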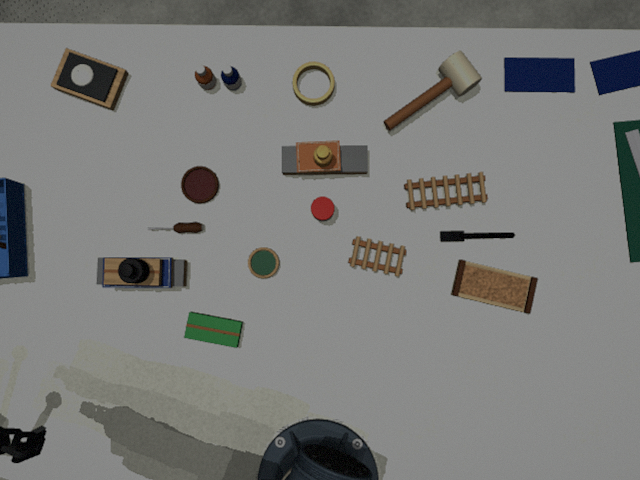

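View pics/side0.png

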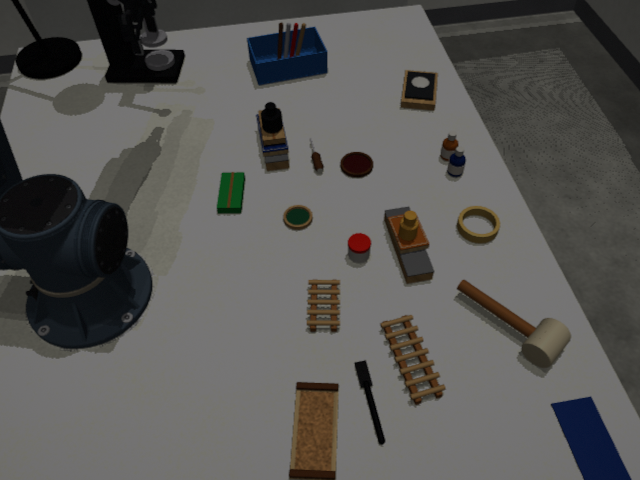

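The top view shows the iron stack around (135,270), the brass stack around (322,157), the dark dish at (200,184) and the pale dish at (263,263). The long rack is at (446,191), the short rack at (378,257) and the cradle at (495,286). Press board candidates are the pale wooden one under the iron weight at (135,271) and the green one with a red stripe at (213,329). The one in the stack fits the description, and the green one is the look-alike, so I'll leave it alone.

Run:
```python
from h import *
d=np.load('/tmp/top.npz');W=d['W'];p=d['p'].astype(int)
def rect(name,c,r,z0,z1,extra=None):
    m=(np.hypot(W[...,0]-c[0],W[...,1]-c[1])<r)&(W[...,2]>z0)&(W[...,2]<z1)
    if extra is not None: m&=extra
    P=W[m]; (x,y),(w,h),a=cv2.minAreaRect((P[:,:2]*1000).astype(np.float32))
    # long axis angle from world x
    ang=a if w>h else a+90
    print(name,m.sum(),'c',round(x,1),round(y,1),'size',round(max(w,h),1),round(min(w,h),1),'long-axis deg',round((ang+90)%180-90,1),'z',np.round(np.median(P[:,2]),4),'mean',np.round(P[:,:2].mean(0)*1000,1))
N=(.415,.35);B=(.66,.01)
rect('plankN',N,.12,.02,.037)
rect('navytop',N,.12,.038,.052)
rect('board',N,.10,.058,.072)
rect('navy+',N,.12,.038,.072)
rect('ironknob',N,.08,.122,.14)
rect('ironbody',N,.08,.09,.14)
rect('plankB',B,.12,.022,.036)
rect('tantop',B,.10,.039,.052)
rect('brassknob',B,.08,.098,.12)
rect('brassall',B,.08,.06,.12)
rect('long',(.595,-.255),.11,.014,.04)
rect('short',(.458,-.115),.08,.014,.04)
rect('cradle',(.403,-.36),.10,.004,.03)
rect('cork',(.403,-.36),.10,.004,.012)
rect('dark',(.612,.262),.055,.009,.03)
rect('pale',(.445,.13),.045,.009,.03)
bgr=cv2.cvtColor(d['p'],cv2.COLOR_RGB2BGR)
a=cv2.resize(bgr[220:320,70:230],(640,400),interpolation=cv2.INTER_CUBIC)
b=cv2.resize(bgr[125:195,260:385],(357,200),interpolation=cv2.INTER_CUBIC)
o=np.zeros((600,640,3),np.uint8);o[:400]=a;o[400:,:357]=b;cv2.imwrite('pics/crop.png',o)
```

```text
plankN 587 c 416.7 369.0 size 199.1 198.3 long-axis deg 5.2 z 0.0298 mean [429.6 338.4]
navytop 554 c 418.5 378.7 size 142.4 61.4 long-axis deg -89.0 z 0.0453 mean [415.  349.7]
board 870 c 420.2 382.1 size 114.8 53.9 long-axis deg 89.9 z 0.0653 mean [418.9 382.3]
navy+ 1448 c 418.5 378.7 size 142.4 61.4 long-axis deg -89.0 z 0.0631 mean [417.4 368.9]
ironknob 159 c 421.6 369.0 size 24.6 23.8 long-axis deg 53.3 z 0.1299 mean [421.2 368.4]
ironbody 572 c 421.1 369.5 size 51.0 47.0 long-axis deg -86.3 z 0.1082 mean [421.  364.7]
plankB 1173 c 662.3 -0.7 size 179.2 57.6 long-axis deg -87.9 z 0.0303 mean [661.9 -13.8]
tantop 1163 c 628.1 10.2 size 136.0 89.9 long-axis deg 3.2 z 0.0452 mean [649.6  13.4]
brassknob 140 c 659.9 1.9 size 24.7 23.5 long-axis deg 1.3 z 0.1059 mean [659.5   2.5]
brassall 310 c 659.1 2.1 size 36.4 36.1 long-axis deg -89.5 z 0.0876 mean [656.    2.1]
long 1514 c 566.3 -260.9 size 169.5 134.4 long-axis deg -83.1 z 0.0218 mean [ 600.5 -256.7]
short 1031 c 462.1 -114.5 size 113.7 64.1 long-axis deg 78.9 z 0.022 mean [ 462.  -114.4]
cradle 3136 c 402.6 -361.9 size 192.3 191.8 long-axis deg 51.4 z 0.0091 mean [ 403.8 -358.8]
cork 2483 c 402.6 -361.9 size 192.3 191.8 long-axis deg 51.4 z 0.0084 mean [ 403.9 -358.4]
dark 413 c 608.1 263.8 size 78.3 78.1 long-axis deg 17.4 z 0.0113 mean [607.5 263.6]
pale 318 c 444.6 124.6 size 63.3 63.1 long-axis deg -89.1 z 0.0116 mean [444.2 124.1]
```

View pics/crop.png

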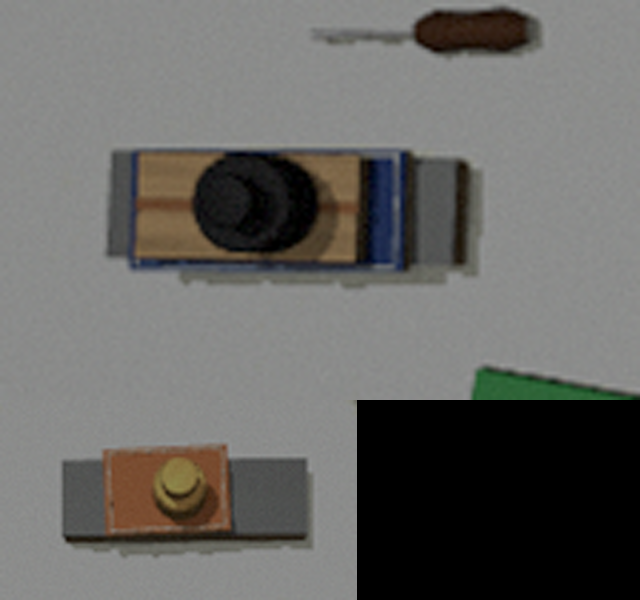

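The enlarged crop shows the black iron weight on the pale wooden board, on the navy lid and plank. The brass weight stands on the tan lid, and the green board lies separately. Next I'll refine the tan lid, the long rack and the cradle.

```bash
cat >> h.py <<'E'
def rect(W,name,c,r,z0,z1,extra=None):
    m=(np.hypot(W[...,0]-c[0],W[...,1]-c[1])<r)&(W[...,2]>z0)&(W[...,2]<z1)
    if extra is not None: m&=extra
    m=cv2.morphologyEx(m.astype(np.uint8),cv2.MORPH_CLOSE,np.ones((7,7)))
    m=cv2.morphologyEx(m,cv2.MORPH_OPEN,np.ones((5,5)))
    n,L,S,_=cv2.connectedComponentsWithStats(m)
    m=(L==1+S[1:,4].argmax())&(W[...,2]>z0)&(W[...,2]<z1)
    P=W[m]; (x,y),(w,h),a=cv2.minAreaRect((P[:,:2]*1000).astype(np.float32))
    ang=a if w>h else a+90
    print(name,m.sum(),'c',round(x,1),round(y,1),'size',round(max(w,h),1),round(min(w,h),1),'long-axis deg',round(ang%180,1),'z',np.round(np.median(P[:,2]),4))
E
python3 - <<'E'
from h import *
d=np.load('/tmp/top.npz');W=d['W'];p=d['p'].astype(int)
rect(W,'tan',(.66,.01),.075,.040,.050)
rect(W,'long',(.6,-.257),.11,.012,.03)
rect(W,'short',(.46,-.115),.08,.012,.03)
rect(W,'cradle',(.403,-.36),.10,.005,.03)
rect(W,'plankN',(.418,.365),.13,.02,.07)
E
```

```text
tan 921 c 664.6 12.2 size 89.8 62.8 long-axis deg 93.1 z 0.0453
long 1556 c 601.0 -256.4 size 168.8 64.1 long-axis deg 96.9 z 0.0216
short 1056 c 462.0 -114.7 size 114.1 64.2 long-axis deg 79.0 z 0.0216
cradle 2859 c 405.2 -362.2 size 180.6 93.2 long-axis deg 77.1 z 0.0094
plankN 1146 c 419.6 328.6 size 86.3 61.9 long-axis deg 91.0 z 0.0456
```

>>> carry_out(
  moves=[
    [1,-0.6,0,0,0,-1,1],
    [1,-0.6,0,0,0,-1,1],
    [1,-0.6,0,0,0,-1,1],
    [1,-0.6,0,0,0,-1,1],
    [1,-0.6,0,0,0,-1,1],
    [1,-0.6,0,0,0,-1,1],
    [1,-0.6,0,0,0,-1,1],
    [1,-0.1,0,0,0,-1,1],
  ],
)

```text
clock: 1.77
tcp_pos: [0.4052, 0.367, 0.2488]
ee_rot: [-3.141, 0.001, 2.12]
force: [-0.1, 1.3, 0.4]
gripper_width: 1.004
gripper_force: 0.0
```

>>> carry_out(
  moves=[
    [0.3,0.05,0,0,0,-1,1],
    [0.2,0,0,0,0,-1,1],
    [0,0,-0.5,0,0,-1,1],
    [0,0,-0.5,0,0,-1,1],
    [0,0,-0.5,0,0,-1,1],
    [0,0,-0.5,0,0,-1,1],
    [0,0,-0.5,0,0,-0.3,1],
    [0,0,0,0,0,0,1],
  ],
)

```text
clock: 2.43
tcp_pos: [0.4179, 0.3702, 0.1706]
ee_rot: [-3.138, 0.003, 1.575]
force: [-0.1, 0.3, -0.5]
gripper_width: 1.001
gripper_force: 0.0
```

```bash
python3 - <<'E'
from h import *
s=arm.observe(); print(s['tcp_pos'],s['ee_rot'],arm.tip_extent)
f=grab('wrist','w1.png');W=cloud(f)
rect(W,'knob',(.42,.37),.04,.12,.14)
rect(W,'board',(.42,.38),.1,.06,.07)
f=grab('side','s1.png')
E
python3 -c "
import cv2;a=cv2.imread('pics/w1.png');b=cv2.imread('pics/s1.png')
b=cv2.resize(b[20:200,180:380],(400,360));a=cv2.resize(a,(400,300));import numpy as np
o=np.zeros((360,800,3),np.uint8);o[:300,:400]=a;o[:,400:]=b;cv2.imwrite('pics/m1.png',o)"
```

```text
[0.41794938 0.37015675 0.17058899] [-3.13825252e+00  2.86791907e-03  1.57463458e+00] 0.017
knob 2491 c 421.5 369.7 size 25.4 25.3 long-axis deg 128.7 z 0.1304
board 7785 c 420.2 404.6 size 65.7 54.2 long-axis deg 90.1 z 0.0656
```

View pics/m1.png

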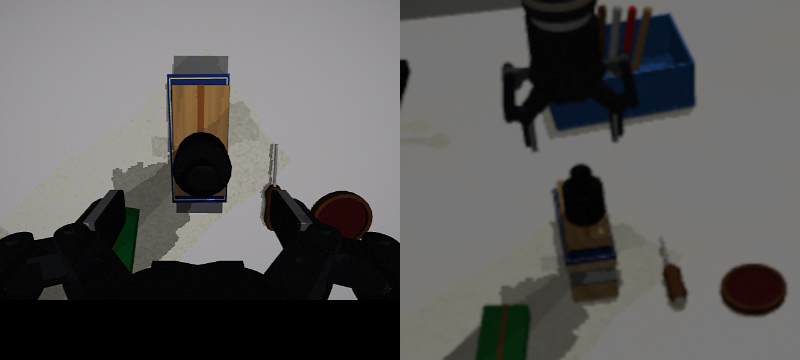

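The knob is centred about 3 mm ahead in x, in the wrist view around (203,172) of the composite, and the fingers straddle it. Next I'll descend and grip.

>>> carry_out(
  moves=[
    [0.1,0,-0.5,0,0,0,1],
    [0,0,-0.5,0,0,0,1],
    [0,0,-0.4,0,0,0,1],
    [0,0,0,0,0,0,-1],
    [0,0,0,0,0,0,-1],
    [0,0,0,0,0,0,-1],
    [0,0,0,0,0,0,-1],
    [0,0,0,0,0,0,-1],
  ],
  newtons=60,
)

```text
clock: 3.2
tcp_pos: [0.4224, 0.3715, 0.1323]
ee_rot: [3.141, -0.001, 1.576]
force: [-1.4, 1.2, 5.0]
gripper_width: 0.303
gripper_force: 4.7
```

>>> carry_out(
  moves=[
    [0,0,0,0,0,0,-1],
    [0,0,0,0,0,0,-1],
    [0,0,0,0,0,0,-1],
    [0,0,0,0,0,0,-1],
  ],
  newtons=60,
)

```text
clock: 3.53
tcp_pos: [0.4222, 0.3716, 0.1325]
ee_rot: [3.141, -0.001, 1.576]
force: [-1.4, 0.4, 5.9]
gripper_width: 0.278
gripper_force: 58.5
```

>>> carry_out(
  moves=[
    [0,0,0.2,0,0,0,-1],
    [0,0,0.3,0,0,0,-1],
    [0,0,0.5,0,0,0,-1],
    [0,0,0.5,0,0,0,-1],
    [0,0,0,0,0,0,-1],
  ],
)

```text
clock: 3.95
tcp_pos: [0.423, 0.372, 0.1793]
ee_rot: [3.139, -0.003, 1.576]
force: [0.3, 0.9, -4.5]
gripper_width: 0.275
gripper_force: 59.6
```

Run:
```python
from h import *
s=arm.observe(); print(s['tcp_pos'],s['force'],s['gripper_width'])
f=grab('side','s2.png')
cv2.imwrite('pics/s2c.png',cv2.resize(cv2.cvtColor(f['pixels'][20:200,180:380],cv2.COLOR_RGB2BGR),(600,540)))
```

```text
[0.42303731 0.37198606 0.17932599] [ 0.31495751  0.85659744 -4.49723001] 0.27504319440789043
```

View pics/s2c.png

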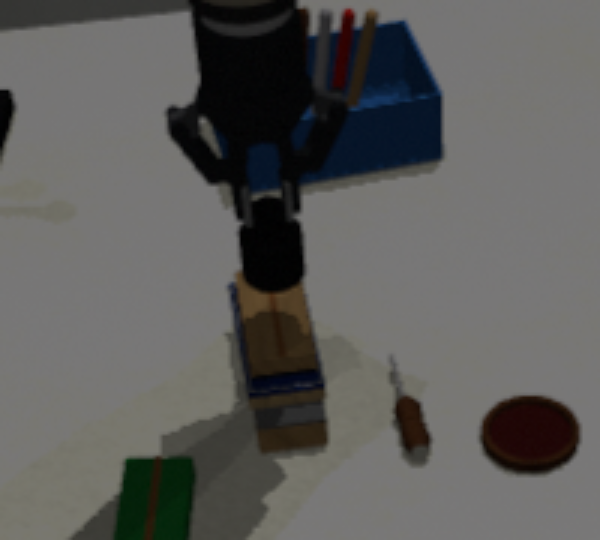

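The weight hangs upright in the grip, around (270,250) in the crop, and the board stayed on the lid. Next I'll carry it to the dark dish.

>>> carry_out(
  moves=[
    [0.5,-0.3,0,0,0,0,-1],
    [0.8,-0.5,0,0,0,0,-1],
    [0.9,-0.5,0,0,0,0,-1],
    [0.9,-0.5,0,0,0,0,-1],
    [0.9,-0.5,0,0,0,0,-1],
    [0.9,-0.5,0,0,0,0,-1],
    [0.8,-0.5,0,0,0,0,-1],
    [0.4,-0.2,0,0,0,0,-1],
  ],
)

```text
clock: 4.67
tcp_pos: [0.6074, 0.2637, 0.1746]
ee_rot: [-3.141, 0.002, 1.574]
force: [0.5, 1.6, -5.1]
gripper_width: 0.277
gripper_force: 59.8
```

>>> carry_out(
  moves=[
    [0,0,-0.5,0,0,0,-1],
    [0,0,-0.5,0,0,0,-1],
    [0,0,-0.5,0,0,0,-1],
    [0,0,-0.5,0,0,0,-1],
    [0,0,0,0,0,0,-1],
  ],
)

```text
clock: 5.08
tcp_pos: [0.6029, 0.2651, 0.1118]
ee_rot: [-3.135, 0.003, 1.576]
force: [-1.3, -0.8, -6.3]
gripper_width: 0.279
gripper_force: 60.0
```

Run:
```python
from h import *
s=arm.observe(); print(s['tcp_pos'],s['force'],s['gripper_width'])
f=grab('wrist','w3.png');W=cloud(f)
rect(W,'rim',(.608,.264),.055,.009,.016)
cv2.imwrite('pics/s3c.png',cv2.cvtColor(f['pixels'],cv2.COLOR_RGB2BGR))
```

```text
[0.60292387 0.26506011 0.11180949] [-1.32691157 -0.79032245 -6.26901614] 0.2792906784450219
rim 2460 c 611.4 274.8 size 79.5 56.7 long-axis deg 166.9 z 0.0123
```

>>> carry_out(
  moves=[
    [0.2,0,-0.4,0,0,0,-1],
    [0,0,-0.4,0,0,0,-1],
    [0,0,-0.3,0,0,0,-1],
    [0,0,-0.1,0,0,0,-1],
    [0,0,0,0,0,0,-1],
  ],
)

```text
clock: 5.55
tcp_pos: [0.6107, 0.2659, 0.0794]
ee_rot: [-3.14, 0.001, 1.576]
force: [0.1, -0.2, -5.6]
gripper_width: 0.271
gripper_force: 60.0
```

>>> carry_out(
  moves=[
    [-0.1,-0.05,-0.1,0,0,0,-1],
    [0,0,-0.1,0,0,0,-1],
    [0,0,0,0,0,0,-1],
  ],
)

```text
clock: 5.8
tcp_pos: [0.6078, 0.2646, 0.0742]
ee_rot: [-3.141, -0.0, 1.576]
force: [-0.1, -0.0, -6.3]
gripper_width: 0.274
gripper_force: 60.0
```

>>> carry_out(
  moves=[
    [0,0,-0.1,0,0,0,-1],
    [0,0,0,0,0,0,-1],
  ],
)

```text
clock: 5.97
tcp_pos: [0.6081, 0.2649, 0.0736]
ee_rot: [3.14, -0.001, 1.576]
force: [-6.0, -3.4, 9.8]
gripper_width: 0.276
gripper_force: 61.6
```

Contact felt, so I'll release, rise and go towards the brass weight.

>>> carry_out(
  moves=[
    [0,0,0,0,0,0,1],
    [0,0,0,0,0,0,1],
    [0,0,0,0,0,0,1],
    [0,0,0,0,0,0,1],
    [0,0,1,0,0,0,1],
    [0,0,1,0,0,0,1],
    [0,0,1,0,0,0,1],
    [0,0,0.2,0,0,0,1],
  ],
)

```text
clock: 6.63
tcp_pos: [0.61, 0.2655, 0.1727]
ee_rot: [3.135, -0.003, 1.576]
force: [0.7, -0.2, 0.3]
gripper_width: 0.998
gripper_force: 0.0
```

Run:
```python
from h import *
f=grab('top');W=cloud(f);f=grab('side')
cv2.imwrite('pics/s4c.png',cv2.resize(cv2.cvtColor(f['pixels'][60:210,260:460],cv2.COLOR_RGB2BGR),(600,450)))
f=grab('wrist');Ww=cloud(f)
for w in (W,Ww):
  try: rect(w,'knob',(.608,.264),.05,.064,.08)
  except Exception as e: print(e)
```

```text
knob 128 c 606.4 262.7 size 23.2 23.0 long-axis deg 90.8 z 0.071
knob 1389 c 607.2 262.9 size 25.4 24.7 long-axis deg 88.6 z 0.0714
```

>>> carry_out(
  moves=[
    [0.2,-1,0,0,0,0,1],
    [0.2,-1,0,0,0,0,1],
    [0.2,-1,0,0,0,0,1],
    [0.2,-1,0,0,0,0,1],
    [0.2,-1,0,0,0,0,1],
    [0.2,-1,0,0,0,0,1],
    [0.2,-1,0,0,0,0,1],
    [0.3,-1,0,0,0,0,1],
  ],
)

```text
clock: 7.45
tcp_pos: [0.658, 0.0232, 0.1652]
ee_rot: [-3.138, 0.0, 1.576]
force: [0.8, 0.4, -0.1]
gripper_width: 0.999
gripper_force: 0.0
```

>>> carry_out(
  moves=[
    [0.05,-0.7,0,0,0,0,1],
    [0,0,-0.5,0,0,0,1],
    [0,0,-0.5,0,0,0,1],
    [0,0,-0.5,0,0,0,1],
    [0,0,-0.3,0,0,0,1],
    [0,0,0,0,0,0,1],
  ],
)

```text
clock: 7.95
tcp_pos: [0.6585, 0.0036, 0.1095]
ee_rot: [-3.136, -0.0, 1.576]
force: [-0.1, -0.8, 0.6]
gripper_width: 1.0
gripper_force: 0.0
```

>>> carry_out(
  moves=[
    [0,0,0,0,0,0,-1],
    [0,0,0,0,0,0,-1],
    [0,0,0,0,0,0,-1],
    [0,0,0,0,0,0,-1],
    [0,0,0,0,0,0,-1],
    [0,0,0,0,0,0,-1],
    [0,0,0,0,0,0,-1],
    [0,0,0,0,0,0,-1],
  ],
)

```text
clock: 8.62
tcp_pos: [0.6609, 0.0038, 0.1143]
ee_rot: [3.14, -0.0, 1.576]
force: [-1.5, 0.4, 5.6]
gripper_width: 0.268
gripper_force: 58.6
```

>>> carry_out(
  moves=[
    [0,0,0.2,0,0,0,-1],
    [0,0,0.4,0,0,0,-1],
    [0,0,0.6,0,0,0,-1],
    [0,0,0.6,0,0,0,-1],
    [-0.3,0.2,0.1,0,0,0,-1],
    [-0.6,0.3,0,0,0,0,-1],
    [-0.9,0.5,0,0,0,0,-1],
    [-0.9,0.5,0,0,0,0,-1],
  ],
)

```text
clock: 9.28
tcp_pos: [0.5777, 0.049, 0.1691]
ee_rot: [-3.14, -0.0, 1.575]
force: [0.2, 1.3, -2.3]
gripper_width: 0.264
gripper_force: 59.5
```

>>> carry_out(
  moves=[
    [-0.9,0.5,0,0,0,0,-1],
    [-0.9,0.5,0,0,0,0,-1],
    [-0.9,0.5,0,0,0,0,-1],
    [-0.9,0.5,0,0,0,0,-1],
    [-0.6,0.3,0,0,0,0,-1],
    [-0.3,0.2,0,0,0,0,-1],
    [0,0,0,0,0,0,-1],
  ],
)

```text
clock: 9.87
tcp_pos: [0.442, 0.1245, 0.17]
ee_rot: [-3.14, -0.0, 1.578]
force: [-1.2, -0.1, -3.7]
gripper_width: 0.266
gripper_force: 59.5
```

Run:
```python
from h import *
s=arm.observe(); print(s['tcp_pos'],s['force'],s['gripper_width'])
f=grab('wrist');W=cloud(f)
cv2.imwrite('pics/s5.png',cv2.cvtColor(f['pixels'],cv2.COLOR_RGB2BGR))
rect(W,'rim',(.4445,.1245),.045,.009,.016)
```

```text
[0.44195552 0.12448395 0.17004956] [-1.15807587 -0.12489478 -3.72258788] 0.26613743317695004
rim 1417 c 445.3 130.9 size 64.9 51.5 long-axis deg 174.9 z 0.0123
```

View pics/s5.png

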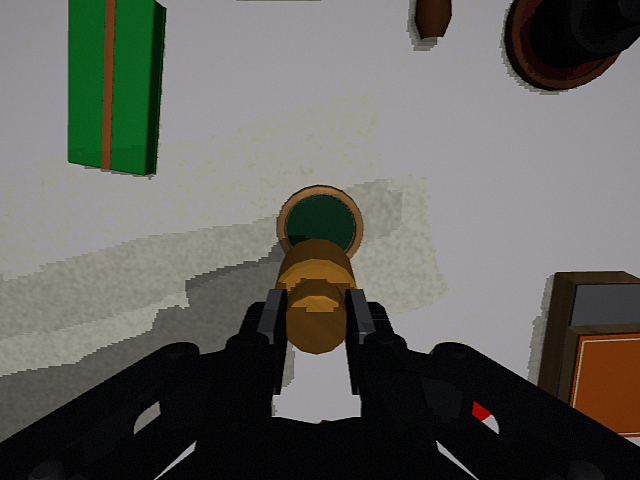

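The brass weight is held between the pads at (320,300), and the pale dish rim shows behind it at (320,230), so it's in line. The iron weight stands in the dark dish at the upper right. Next I'll lower.

>>> carry_out(
  moves=[
    [0.1,0,-0.5,0,0,0,-1],
    [0,0,-0.6,0,0,0,-1],
    [0,0,-0.6,0,0,0,-1],
    [0,0,-0.6,0,0,0,-1],
    [0,0,-0.4,0,0,0,-1],
    [0,0,-0.2,0,0,0,-1],
    [0,0,0,0,0,0,-1],
    [0,0,0,0,0,0,-1],
  ],
)

```text
clock: 10.58
tcp_pos: [0.4481, 0.1234, 0.0833]
ee_rot: [-3.141, 0.0, 1.575]
force: [0.1, 0.6, -2.6]
gripper_width: 0.267
gripper_force: 59.6
```

>>> carry_out(
  moves=[
    [-0.1,0.05,-0.1,0,0,0,-1],
    [0,0,-0.1,0,0,0,-1],
    [0,0,0,0,0,0,-1],
  ],
)

```text
clock: 10.83
tcp_pos: [0.4445, 0.1252, 0.0773]
ee_rot: [3.141, -0.0, 1.576]
force: [-0.7, 0.2, -3.6]
gripper_width: 0.269
gripper_force: 59.6
```

>>> carry_out(
  moves=[
    [0,0,-0.1,0,0,0,-1],
    [0,0,0,0,0,0,-1],
  ],
)

```text
clock: 11.0
tcp_pos: [0.445, 0.1254, 0.0753]
ee_rot: [3.14, -0.0, 1.576]
force: [-2.9, -0.5, 8.2]
gripper_width: 0.262
gripper_force: 60.8
```

>>> carry_out(
  moves=[
    [0,0,0,0,0,0,1],
    [0,0,0,0,0,0,1],
    [0,0,0,0,0,0,1],
    [0,0,0,0,0,0,1],
    [0,0,1,0,0,0,1],
    [0,0,1,0,0,0,1],
    [0,0,1,0,0,0,1],
    [0,0,0.5,0,0,0,1],
  ],
)

```text
clock: 11.67
tcp_pos: [0.4456, 0.1254, 0.1824]
ee_rot: [3.138, -0.001, 1.576]
force: [0.7, 0.6, 1.3]
gripper_width: 1.001
gripper_force: 0.0
```

Run:
```python
from h import *
f=grab('wrist');W=cloud(f)
rect(W,'brassknob',(.4445,.1245),.045,.06,.075)
```

```text
brassknob 1218 c 444.8 124.1 size 24.9 24.7 long-axis deg 89.3 z 0.0674
```

>>> carry_out(
  moves=[
    [-0.1,1,0,0,0,0,1],
    [-0.1,1,0,0,0,0,1],
    [-0.1,1,0,0,0,0,1],
    [-0.1,1,0,0,0,0,1],
    [-0.1,1,0,0,0,0,1],
    [-0.1,1,0,0,0,0,1],
    [-0.1,1,0,0,0,0,1],
    [-0.1,0.8,0,0,0,0,1],
  ],
)

```text
clock: 12.38
tcp_pos: [0.4201, 0.3612, 0.1787]
ee_rot: [-3.141, -0.0, 1.577]
force: [-0.3, -0.6, -0.5]
gripper_width: 1.001
gripper_force: 0.0
```

Run:
```python
from h import *
s=arm.observe(); print(s['tcp_pos'],s['ee_rot'])
f=grab('wrist','w6.png');W=cloud(f)
rect(W,'board',(.42,.38),.1,.058,.072)
rect(W,'lid',(.42,.38),.12,.04,.072)
f=grab('top');W=cloud(f)
rect(W,'boardtop',(.42,.38),.1,.058,.072)
```

```text
[0.42010727 0.36123313 0.17869708] [-3.14131922e+00 -1.12503366e-04  1.57656930e+00]
board 15048 c 420.1 381.8 size 112.1 54.2 long-axis deg 90.0 z 0.0656
lid 18675 c 418.7 377.8 size 140.7 62.2 long-axis deg 90.8 z 0.0654
boardtop 1228 c 420.2 372.2 size 94.1 52.3 long-axis deg 91.1 z 0.0652
```

>>> carry_out(
  moves=[
    [0,0.7,0,0,0,0,1],
    [0,0,-0.7,0,0,0,1],
    [0,0,-0.8,0,0,0,1],
    [0,0,-0.8,0,0,0,1],
    [0,0,-0.8,0,0,0,1],
    [0,0,-0.3,0,0,0,1],
    [0,0,-0.2,0,0,0,1],
    [0,0,0,0,0,0,1],
  ],
)

```text
clock: 13.15
tcp_pos: [0.4203, 0.3794, 0.0705]
ee_rot: [-3.14, 0.001, 1.575]
force: [-0.0, -0.3, 0.1]
gripper_width: 1.002
gripper_force: 0.0
```

>>> carry_out(
  moves=[
    [0,0,0,0,0,0,1],
    [0,0,0,0,0,0,1],
  ],
  newtons=40,
)

```text
clock: 13.32
tcp_pos: [0.4213, 0.3806, 0.0726]
ee_rot: [3.14, -0.001, 1.576]
force: [0.2, 0.5, -0.1]
gripper_width: 1.0
gripper_force: 0.0
```

>>> carry_out(
  moves=[
    [0,0,-0.15,0,0,0,-1],
    [0,0,0,0,0,0,-1],
    [0,0,0,0,0,0,-1],
    [0,0,0,0,0,0,-1],
    [0,0,0,0,0,0,-1],
    [0,0,0,0,0,0,-1],
  ],
)

```text
clock: 13.82
tcp_pos: [0.4207, 0.3803, 0.0673]
ee_rot: [3.141, -0.0, 1.576]
force: [-1.1, -0.4, 4.9]
gripper_width: 0.622
gripper_force: 42.8
```

Run:
```python
from h import *
s=arm.observe(); print(s['tcp_pos'],s['force'],s['gripper_width'])
f=grab('side')
cv2.imwrite('pics/s7.png',cv2.resize(cv2.cvtColor(f['pixels'][60:200,200:340],cv2.COLOR_RGB2BGR),(600,600),interpolation=cv2.INTER_CUBIC))
```

```text
[0.42067135 0.38031641 0.06726243] [-1.06204601 -0.44708982  4.93290769] 0.6217164396896514
```

View pics/s7.png

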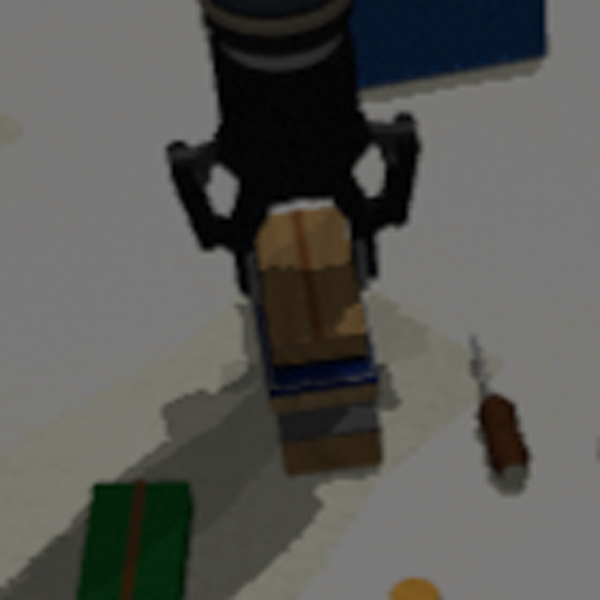

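The pads hold the board at its sides, around (310,280), above the navy lid at (325,375). I'll lift slowly and check that the lid stays.

>>> carry_out(
  moves=[
    [0,0,0.1,0,0,0,-1],
    [0,0,0.2,0,0,0,-1],
    [0,0,0.3,0,0,0,-1],
    [0,0,0.3,0,0,0,-1],
    [0,0,0,0,0,0,-1],
  ],
)

```text
clock: 14.28
tcp_pos: [0.4214, 0.381, 0.096]
ee_rot: [3.139, -0.002, 1.576]
force: [0.5, 0.5, -1.0]
gripper_width: 0.62
gripper_force: 42.2
```

Run:
```python
from h import *
s=arm.observe(); print(s['tcp_pos'],s['force'],s['gripper_width'])
f=grab('wrist');W=cloud(f)
rect(W,'lid',(.42,.38),.12,.04,.05)
rect(W,'board',(.42,.38),.12,.08,.105)
f=grab('top');W=cloud(f)
rect(W,'cradle',(.404,-.361),.095,.006,.03)
m=(np.hypot(W[...,0]-.404,W[...,1]+.361)<.11)&(W[...,2]>.014)&(W[...,2]<.025)
P=W[m][:,:2]*1000;k=cv2.kmeans(P.astype(np.float32),2,None,(3,50,.1),5,cv2.KMEANS_PP_CENTERS)[2];print(m.sum(),k,k.mean(0))
```

```text
[0.42143113 0.38097274 0.09604207] [ 0.51735184  0.4621406  -1.02281506] 0.620331311713908
lid 3704 c 417.8 442.2 size 62.3 11.3 long-axis deg 0.3 z 0.0457
board 39741 c 421.2 389.2 size 98.6 80.3 long-axis deg 90.1 z 0.0944
cradle 2715 c 403.3 -358.0 size 166.8 85.1 long-axis deg 76.0 z 0.0097
496 [[ 426.88992 -291.86346]
 [ 389.55008 -428.7988 ]] [ 408.22    -360.33112]
```

The board is off alone and the lid is still at 45.7 mm height. Next I'll carry it to the cradle, turning about -13°.

>>> carry_out(
  moves=[
    [0,0,1,0,0,0,-1],
    [0,0,1,0,0,0,-1],
    [0,-0.5,0.4,0,0,0,-1],
    [0,-1,0,0,0,0,-1],
    [0,-1,0,0,0,0,-1],
    [0,-1,0,0,0,0,-1],
    [0,-1,0,0,0,0,-1],
    [0,-1,0,0,0,0,-1],
  ],
)

```text
clock: 15.05
tcp_pos: [0.4197, 0.2131, 0.1652]
ee_rot: [-3.141, 0.001, 1.576]
force: [1.3, 0.6, -0.8]
gripper_width: 0.62
gripper_force: 42.9
```

>>> carry_out(
  moves=[
    [0,-1,0,0,0,0,-1],
    [0,-1,0,0,0,0,-1],
    [0,-1,0,0,0,0,-1],
    [0,-1,0,0,0,0,-1],
    [0,-1,0,0,0,0,-1],
    [0,-1,0,0,0,0,-1],
    [0,-1,0,0,0,0,-1],
    [0,-1,0,0,0,0,-1],
  ],
)

```text
clock: 15.72
tcp_pos: [0.4194, -0.0266, 0.1653]
ee_rot: [-3.141, 0.0, 1.576]
force: [1.8, -0.1, -0.7]
gripper_width: 0.619
gripper_force: 42.9
```

>>> carry_out(
  moves=[
    [0,-1,0,0,0,-0.5,-1],
    [0,-1,0,0,0,-0.5,-1],
    [0,-1,0,0,0,-0.5,-1],
    [0,-1,0,0,0,-0.5,-1],
    [0,-1,0,0,0,-0.5,-1],
    [0,-1,0,0,0,0,-1],
    [0,0,0,0,0,0,-1],
  ],
)

```text
clock: 16.3
tcp_pos: [0.4201, -0.2092, 0.1653]
ee_rot: [3.141, 0.002, 1.354]
force: [0.0, -0.5, -2.1]
gripper_width: 0.621
gripper_force: 42.9
```

Run:
```python
from h import *
s=arm.observe(); print(s['tcp_pos'],s['ee_rot'],s['gripper_width'])
f=grab('wrist','w8.png');W=cloud(f)
rect(W,'cradle',(.404,-.361),.12,.006,.03)
```

```text
[ 0.42005239 -0.20917734  0.16526262] [3.14109772e+00 1.74013904e-03 1.35397403e+00] 0.6210934821529681
cradle 417 c 506.7 -307.6 size 38.1 12.2 long-axis deg 103.7 z 0.0111
```

View pics/w8.png

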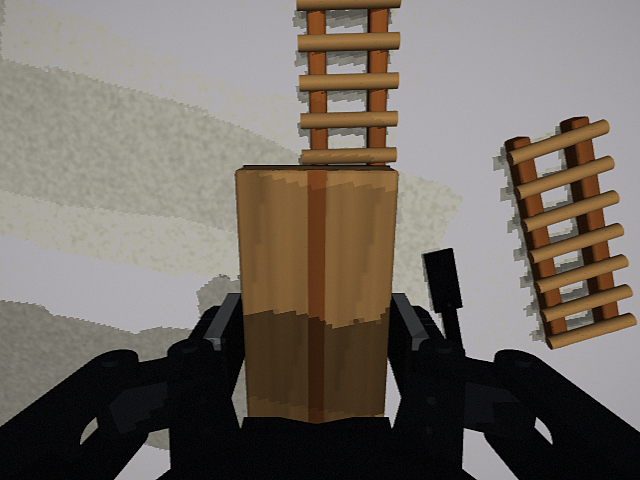

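The board is held level and centred between the pads at (315,300). The short rack shows above it and the long rack to the right. Next I'll get the cradle's pose from colour in the first top picture.

Run:
```python
from h import *
def seg(W,p,nm):
    s=cv2.cvtColor(p,cv2.COLOR_RGB2HSV)[...,1]
    near=np.hypot(W[...,0]-.404,W[...,1]+.361)<.11
    m=((s>60)&near).astype(np.uint8)
    n,L,S,_=cv2.connectedComponentsWithStats(m);m=L==1+S[1:,4].argmax()
    P=W[m];(x,y),(w,h),a=cv2.minAreaRect((P[:,:2]*1000).astype(np.float32));print(nm,m.sum(),x,y,w,h,a,np.median(P[:,:2],0)*1000)
    q=P[:,:2]-P[:,:2].mean(0);u=np.linalg.svd(q,full_matrices=False)[2][0];print('pca',P[:,:2].mean(0),np.degrees(np.arctan2(u[1],u[0]))%180)
d=np.load('/tmp/top.npz');seg(d['W'],d['p'],'old')
d=np.load('/tmp/side.npz');seg(d['W'],d['p'],'side')
```

```text
old 2864 403.14501953125 -357.15411376953125 163.6017608642578 74.86772155761719 77.5828628540039 [ 402.58490038 -358.06792384]
pca [ 0.40272895 -0.35760408] 77.36329564816921
side 4236 401.29425048828125 -359.2059326171875 165.97897338867188 76.39842987060547 77.6958236694336 [ 400.93024536 -364.09696361]
pca [ 0.4009267  -0.36259116] 77.40315631867898
```

>>> carry_out(
  moves=[
    [-0.1,-0.9,0,0,0,0,-1],
    [-0.1,-0.9,0,0,0,0,-1],
    [-0.1,-0.9,0,0,0,0,-1],
    [-0.1,-0.9,0,0,0,0,-1],
    [-0.1,-0.9,0,0,0,0,-1],
    [-0.1,-0.5,0,0,0,0,-1],
    [0,0,0,0,0,0,-1],
  ],
)

```text
clock: 16.93
tcp_pos: [0.4018, -0.3565, 0.1651]
ee_rot: [-3.141, 0.0, 1.356]
force: [-0.2, 0.3, -0.7]
gripper_width: 0.62
gripper_force: 42.9
```

>>> carry_out(
  moves=[
    [0,0,-0.6,0,0,0,-1],
    [0,0,-0.8,0,0,0,-1],
    [0,0,-0.8,0,0,0,-1],
    [0,0,-0.8,0,0,0,-1],
    [0,0,-0.6,0,0,0,-1],
    [0,0,-0.3,0,0,0,-1],
    [0,0,0,0,0,0,-1],
  ],
)

```text
clock: 17.52
tcp_pos: [0.4014, -0.3527, 0.0469]
ee_rot: [-3.138, -0.002, 1.359]
force: [-0.0, -0.7, -0.8]
gripper_width: 0.619
gripper_force: 42.9
```

>>> carry_out(
  moves=[
    [0,0,0,0,0,0,-1],
    [0,0,0,0,0,0,-1],
  ],
)

```text
clock: 17.68
tcp_pos: [0.4032, -0.3549, 0.0499]
ee_rot: [3.14, 0.001, 1.358]
force: [0.1, -0.1, -0.4]
gripper_width: 0.618
gripper_force: 42.9
```

Run:
```python
from h import *
s=arm.observe(); print(s['tcp_pos'],s['ee_rot'],s['gripper_width'])
f=grab('wrist','w9.png');W=cloud(f)
g=grab('side');p=cv2.cvtColor(g['pixels'][330:480,240:400],cv2.COLOR_RGB2BGR)
o=np.zeros((480,800,3),np.uint8);o[:300,:400]=cv2.resize(cv2.cvtColor(f['pixels'],cv2.COLOR_RGB2BGR),(400,300));o[:375,400:]=cv2.resize(p,(400,375));cv2.imwrite('pics/m9.png',o)
```

```text
[ 0.40317245 -0.35490954  0.04989778] [3.14034064e+00 6.73422985e-04 1.35814412e+00] 0.6180779480739234
```

View pics/m9.png

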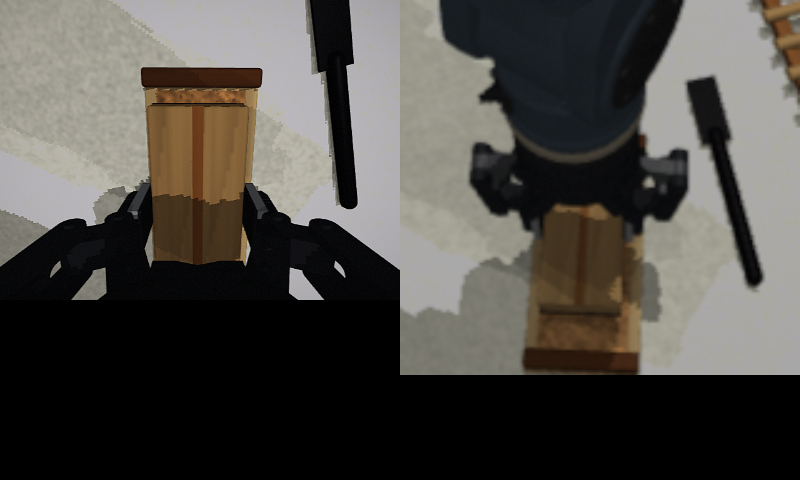

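The board sits square over the cork between the cleats, with its near end at (200,103) and the cleat at (200,77). I'll shift 4 mm in -y and lower.

>>> carry_out(
  moves=[
    [0,-0.12,-0.25,0,0,0,-1],
    [0,0,-0.2,0,0,0,-1],
    [0,0,-0.1,0,0,0,-1],
    [0,0,0,0,0,0,-1],
    [0,0,0,0,0,0,-1],
  ],
)

```text
clock: 18.2
tcp_pos: [0.4022, -0.3583, 0.0318]
ee_rot: [-3.141, -0.001, 1.358]
force: [0.0, -0.7, -1.1]
gripper_width: 0.617
gripper_force: 42.9
```

>>> carry_out(
  moves=[
    [0,0,-0.08,0,0,0,-1],
    [0,0,0,0,0,0,-1],
  ],
)

```text
clock: 18.37
tcp_pos: [0.4027, -0.3586, 0.0303]
ee_rot: [3.141, 0.0, 1.358]
force: [-0.5, 0.2, 2.9]
gripper_width: 0.621
gripper_force: 43.4
```

>>> carry_out(
  moves=[
    [0,0,0,0,0,0,1],
    [0,0,0,0,0,0,1],
    [0,0,0,0,0,0,1],
    [0,0,0.4,0,0,0,1],
    [0,0,1,0,0,0,1],
    [0,0,1,0,0,0,1],
    [0,0,1,0,0,0,1],
    [0,0,1,0,0,0,1],
  ],
)

```text
clock: 19.03
tcp_pos: [0.4023, -0.3582, 0.1633]
ee_rot: [-3.141, -0.0, 1.358]
force: [0.3, -0.5, -0.0]
gripper_width: 1.004
gripper_force: 0.0
```

>>> carry_out(
  moves=[
    [0.6,0.9,0,0,0,0.5,1],
    [0.6,0.9,0,0,0,0.5,1],
    [0.6,0.9,0,0,0,0.5,1],
    [0.6,0.9,0,0,0,0.5,1],
    [0.7,0.9,0,0,0,0.5,1],
    [0.7,0.9,0,0,0,0.5,1],
    [0.7,0.9,0,0,0,0,1],
    [0.7,0.9,0,0,0,0,1],
  ],
)

```text
clock: 19.7
tcp_pos: [0.5594, -0.1409, 0.162]
ee_rot: [3.141, 0.0, 1.62]
force: [0.3, -0.4, 0.4]
gripper_width: 1.0
gripper_force: 0.0
```

>>> carry_out(
  moves=[
    [0.7,0.9,0,0,0,0,1],
    [0.7,0.9,0,0,0,0,1],
    [0.7,0.9,0,0,0,0,1],
    [0.7,0.9,0,0,0,0,1],
    [0.7,0.8,0,0,0,0,1],
    [0,0,0,0,0,0,1],
  ],
)

```text
clock: 20.2
tcp_pos: [0.6666, -0.0059, 0.1611]
ee_rot: [3.14, -0.001, 1.623]
force: [-0.9, -0.4, -0.8]
gripper_width: 1.001
gripper_force: 0.0
```

Run:
```python
from h import *
s=arm.observe(); print(s['tcp_pos'],s['ee_rot'],s['gripper_width'])
f=grab('wrist','w10.png');W=cloud(f)
rect(W,'tan',(.664,.012),.08,.04,.05)
g=grab('top');V=cloud(g)
rect(V,'board',(.403,-.358),.09,.023,.035)
```

```text
[ 0.66661242 -0.00589575  0.16108616] [ 3.14008882e+00 -1.23256567e-03  1.62344321e+00] 1.0012369945561705
tan 13611 c 664.9 11.7 size 90.4 62.2 long-axis deg 93.2 z 0.0456
board 1435 c 402.7 -356.0 size 113.2 54.1 long-axis deg 77.7 z 0.0283
```

>>> carry_out(
  moves=[
    [-0.06,0.58,0,0,0,0,1],
    [0,0,-0.7,0,0,0,1],
    [0,0,-0.8,0,0,0,1],
    [0,0,-0.8,0,0,0,1],
    [0,0,-0.8,0,0,0,1],
    [0,0,-0.5,0,0,0,1],
    [0,0,0,0,0,0,1],
    [0,0,0,0,0,0,1],
  ],
)

```text
clock: 20.97
tcp_pos: [0.6607, 0.006, 0.0536]
ee_rot: [-3.14, 0.0, 1.618]
force: [-0.4, -0.4, 0.5]
gripper_width: 0.999
gripper_force: 0.0
```

>>> carry_out(
  moves=[
    [0.12,0.18,-0.15,0,0,0,1],
    [0,0,0,0,0,0,1],
    [0,0,0,0,0,0,1],
  ],
)

```text
clock: 21.22
tcp_pos: [0.6661, 0.0126, 0.0504]
ee_rot: [3.14, 0.0, 1.62]
force: [-0.2, 0.0, 0.2]
gripper_width: 0.999
gripper_force: 0.0
```

>>> carry_out(
  moves=[
    [-0.03,-0.03,-0.08,0,0,0,-1],
    [0,0,0,0,0,0,-1],
    [0,0,0,0,0,0,-1],
    [0,0,0,0,0,0,-1],
    [0,0,0,0,0,0,-1],
    [0,0,0,0,0,0,-1],
  ],
)

```text
clock: 21.72
tcp_pos: [0.6646, 0.0114, 0.0474]
ee_rot: [3.141, 0.0, 1.62]
force: [-0.7, -0.3, 5.4]
gripper_width: 0.71
gripper_force: 44.3
```

>>> carry_out(
  moves=[
    [0,0,0.1,0,0,0,-1],
    [0,0,0.2,0,0,0,-1],
    [0,0,0.4,0,0,0,-1],
    [0,0,0.8,0,0,0,-1],
    [0,0,0.8,0,0,0,-1],
    [0,0,0.8,0,0,0,-1],
    [0,0,0,0,0,0,-1],
  ],
)

```text
clock: 22.3
tcp_pos: [0.6667, 0.0116, 0.1454]
ee_rot: [3.135, 0.0, 1.62]
force: [0.5, 0.1, -0.9]
gripper_width: 0.711
gripper_force: 43.7
```

Run:
```python
from h import *
s=arm.observe(); print(s['tcp_pos'],s['ee_rot'],s['gripper_width'])
f=grab('wrist','w11.png');W=cloud(f)
rect(W,'tan in hand',(.664,.012),.1,.1,.145)
```

```text
[0.66668137 0.01155021 0.14538603] [3.13457823e+00 1.71128817e-04 1.61954180e+00] 0.7107367301873827
tan in hand 37566 c 666.3 13.4 size 87.9 73.9 long-axis deg 92.6 z 0.1435
```

View pics/w11.png

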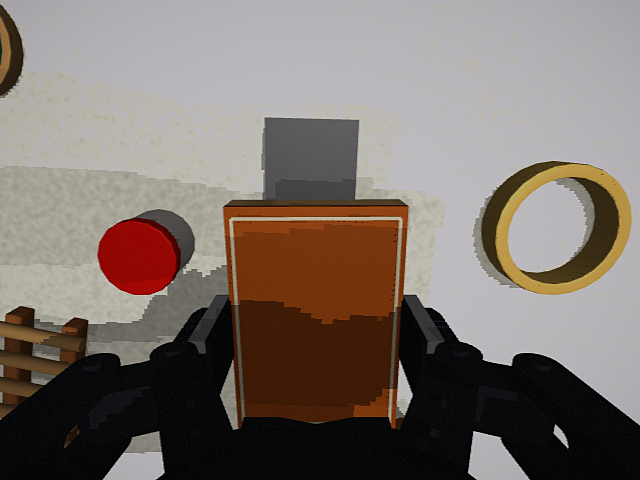

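The tan lid is held level, leather up, at (315,310), with the plank left empty. Next I'll carry it to the short rack with a -14.2° turn.

>>> carry_out(
  moves=[
    [-0.4,-0.2,0,0,0,-0.4,-1],
    [-0.8,-0.5,0,0,0,-0.4,-1],
    [-1,-0.6,0,0,0,-0.4,-1],
    [-1,-0.6,0,0,0,-0.4,-1],
    [-1,-0.6,0,0,0,-0.4,-1],
    [-1,-0.6,0,0,0,-0.4,-1],
    [-1,-0.6,0,0,0,-0.4,-1],
    [-0.6,-0.4,0,0,0,0,-1],
  ],
)

```text
clock: 23.02
tcp_pos: [0.4566, -0.1122, 0.139]
ee_rot: [-3.138, 0.0, 1.372]
force: [0.6, -0.1, -1.2]
gripper_width: 0.712
gripper_force: 43.7
```

>>> carry_out(
  moves=[
    [0,0,-0.5,0,0,0,-1],
    [0,0,-0.7,0,0,0,-1],
    [0,0,-0.7,0,0,0,-1],
    [0,0,-0.5,0,0,0,-1],
    [0,0,-0.2,0,0,0,-1],
    [0,0,0,0,0,0,-1],
    [0,0,0,0,0,0,-1],
    [0,0,0,0,0,0,-1],
  ],
)

```text
clock: 23.68
tcp_pos: [0.461, -0.1116, 0.0626]
ee_rot: [3.141, 0.0, 1.375]
force: [-0.0, -0.3, -0.1]
gripper_width: 0.711
gripper_force: 43.7
```

>>> carry_out(
  moves=[
    [0.03,-0.1,-0.25,0,0,0,-1],
    [0,0,-0.2,0,0,0,-1],
    [0,0,-0.12,0,0,0,-1],
    [0,0,0,0,0,0,-1],
    [0,0,0,0,0,0,-1],
  ],
)

```text
clock: 24.1
tcp_pos: [0.461, -0.1145, 0.0446]
ee_rot: [-3.141, -0.0, 1.375]
force: [0.4, 0.1, -0.9]
gripper_width: 0.715
gripper_force: 43.7
```

Run:
```python
from h import *
s=arm.observe(); print(s['tcp_pos'],s['ee_rot'])
f=grab('wrist','w12.png')
```

```text
[ 0.46104453 -0.11448296  0.04458128] [-3.14072800e+00 -5.24651773e-05  1.37510861e+00]
```

View pics/w12.png

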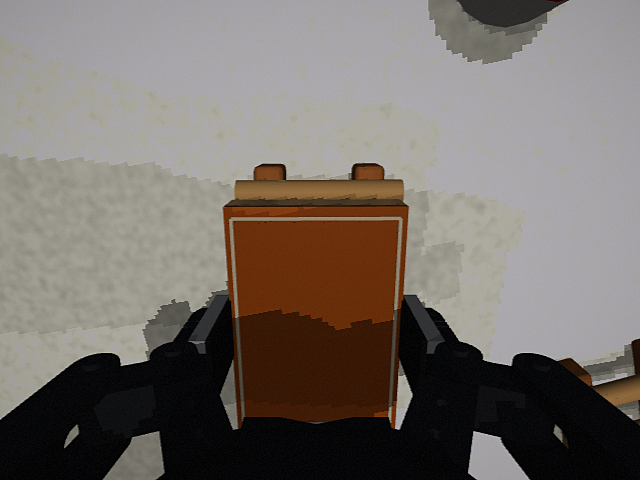

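The lid is in line with the rack: the last bar is centred at (320,190) and the lid's edge at (316,208). I'll lower the last 3 mm.

>>> carry_out(
  moves=[
    [0,0,-0.08,0,0,0,-1],
    [0,0,0,0,0,0,-1],
    [0,0,0,0,0,0,-1],
  ],
)

```text
clock: 24.4
tcp_pos: [0.4613, -0.1145, 0.0425]
ee_rot: [-3.141, 0.0, 1.375]
force: [0.1, -0.3, -1.1]
gripper_width: 0.711
gripper_force: 43.7
```

>>> carry_out(
  moves=[
    [0,0,-0.06,0,0,0,-1],
    [0,0,0,0,0,0,-1],
  ],
)

```text
clock: 24.57
tcp_pos: [0.4616, -0.1146, 0.0413]
ee_rot: [3.141, 0.0, 1.375]
force: [-2.3, 1.5, 7.2]
gripper_width: 0.714
gripper_force: 44.5
```

>>> carry_out(
  moves=[
    [0,0,0,0,0,0,1],
    [0,0,0,0,0,0,1],
    [0,0,0,0,0,0,1],
    [0,0,0.4,0,0,0,1],
    [0,0,1,0,0,0,1],
    [0,0,1,0,0,0,1],
    [0,0,1,0,0,0,1],
    [0,0,0.6,0,0,0,1],
  ],
)

```text
clock: 25.23
tcp_pos: [0.4621, -0.1147, 0.1634]
ee_rot: [3.139, 0.0, 1.375]
force: [0.9, 0.2, -0.2]
gripper_width: 1.002
gripper_force: 0.0
```

>>> carry_out(
  moves=[
    [-0.1,1,0,0,0,0.4,1],
    [-0.1,1,0,0,0,0.4,1],
    [-0.1,1,0,0,0,0.4,1],
    [-0.1,1,0,0,0,0.4,1],
    [-0.1,1,0,0,0,0.4,1],
    [-0.1,1,0,0,0,0.4,1],
    [-0.1,1,0,0,0,0,1],
    [-0.1,1,0,0,0,0,1],
  ],
)

```text
clock: 25.9
tcp_pos: [0.4369, 0.1269, 0.1607]
ee_rot: [3.142, 0.0, 1.585]
force: [-0.0, 0.4, -0.1]
gripper_width: 0.999
gripper_force: 0.0
```

>>> carry_out(
  moves=[
    [-0.1,1,0,0,0,0,1],
    [-0.1,1,0,0,0,0,1],
    [-0.1,1,0,0,0,0,1],
    [-0.1,1,0,0,0,0,1],
    [-0.1,1,0,0,0,0,1],
    [-0.1,1,0,0,0,0,1],
    [-0.1,0.9,0,0,0,0,1],
    [0,0,0,0,0,0,1],
  ],
)

```text
clock: 26.57
tcp_pos: [0.4161, 0.3367, 0.1603]
ee_rot: [3.141, -0.002, 1.588]
force: [-0.1, -0.4, -0.3]
gripper_width: 0.999
gripper_force: 0.0
```

Run:
```python
from h import *
s=arm.observe(); print(s['tcp_pos'],s['ee_rot'],s['gripper_width'])
f=grab('wrist');W=cloud(f)
rect(W,'navy',(.418,.378),.12,.04,.05)
g=grab('top');V=cloud(g)
rect(V,'tan',(.462,-.115),.08,.033,.046)
```

```text
[0.4160643  0.33670878 0.16033313] [ 3.14129352e+00 -1.74054054e-03  1.58775445e+00] 0.9988302562637312
navy 23199 c 418.7 377.8 size 140.4 62.3 long-axis deg 90.8 z 0.0456
tan 1329 c 461.4 -113.8 size 90.4 62.6 long-axis deg 79.4 z 0.0394
```

>>> carry_out(
  moves=[
    [0.1,0.7,0,0,0,0,1],
    [0,0.66,0,0,0,0,1],
    [0,0,-0.8,0,0,0,1],
    [0,0,-0.9,0,0,0,1],
    [0,0,-0.9,0,0,0,1],
    [0,0,-0.8,0,0,0,1],
    [0,0,-0.2,0,0,0,1],
    [0,0,0,0,0,0,1],
  ],
)

```text
clock: 27.33
tcp_pos: [0.4186, 0.3714, 0.0512]
ee_rot: [-3.139, 0.003, 1.584]
force: [-0.3, 0.2, -0.5]
gripper_width: 1.008
gripper_force: 0.0
```

>>> carry_out(
  moves=[
    [0,0,0,0,0,0,1],
    [0,0,0,0,0,0,1],
  ],
)

```text
clock: 27.5
tcp_pos: [0.4203, 0.3736, 0.0543]
ee_rot: [3.14, -0.001, 1.584]
force: [-1.0, 0.4, 0.7]
gripper_width: 1.002
gripper_force: 0.0
```

>>> carry_out(
  moves=[
    [-0.05,0.13,-0.2,0,0,0,1],
    [0,0,0,0,0,0,1],
    [0,0,0,0,0,0,-1],
    [0,0,0,0,0,0,-1],
    [0,0,0,0,0,0,-1],
    [0,0,0,0,0,0,-1],
    [0,0,0,0,0,0,-1],
    [0,0,0,0,0,0,-1],
  ],
)

```text
clock: 28.17
tcp_pos: [0.4179, 0.3774, 0.0473]
ee_rot: [3.141, -0.001, 1.585]
force: [-1.6, 0.3, 5.5]
gripper_width: 0.715
gripper_force: 43.6
```

>>> carry_out(
  moves=[
    [0,0,0.1,0,0,0,-1],
    [0,0,0.2,0,0,0,-1],
    [0,0,0.4,0,0,0,-1],
    [0,0,0.8,0,0,0,-1],
    [0,0,0.9,0,0,0,-1],
    [0,0,0.9,0,0,0,-1],
    [0,0,0.8,0,0,0,-1],
    [0,0,0,0,0,0,-1],
  ],
)

```text
clock: 28.83
tcp_pos: [0.4195, 0.3786, 0.1749]
ee_rot: [3.136, -0.005, 1.585]
force: [-0.3, -0.4, -1.9]
gripper_width: 0.715
gripper_force: 43.7
```

Run:
```python
from h import *
s=arm.observe(); print(s['tcp_pos'],s['ee_rot'],s['gripper_width'])
f=grab('wrist','w14.png');W=cloud(f)
rect(W,'navy in hand',(.418,.38),.12,.14,.185)
```

```text
[0.41952126 0.37862578 0.17490902] [ 3.13614275 -0.00475096  1.58457472] 0.7146094829487005
navy in hand 53420 c 419.1 392.6 size 112.7 88.6 long-axis deg 90.8 z 0.1733
```

View pics/w14.png

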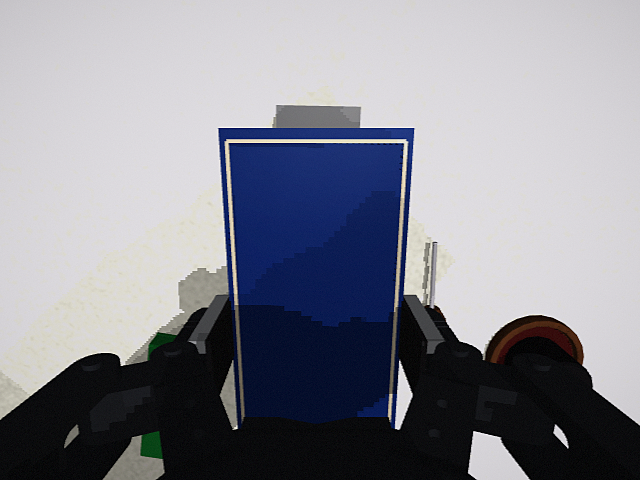

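The navy lid is held level, leather up, at (315,280). Next I'll carry it to the long rack with a +6.1° turn.

>>> carry_out(
  moves=[
    [0.1,-0.4,0,0,0,0,-1],
    [0.3,-0.8,0,0,0,0,-1],
    [0.3,-1,0,0,0,0,-1],
    [0.3,-1,0,0,0,0,-1],
    [0.3,-1,0,0,0,0,-1],
    [0.3,-1,0,0,0,0,-1],
    [0.3,-1,0,0,0,0,-1],
    [0.3,-1,0,0,0,0,-1],
  ],
)

```text
clock: 29.55
tcp_pos: [0.4831, 0.1588, 0.1684]
ee_rot: [-3.139, 0.001, 1.585]
force: [1.1, -0.4, -0.8]
gripper_width: 0.714
gripper_force: 43.7
```

>>> carry_out(
  moves=[
    [0.3,-1,0,0,0,0.3,-1],
    [0.3,-1,0,0,0,0.3,-1],
    [0.3,-1,0,0,0,0.3,-1],
    [0.3,-1,0,0,0,0.3,-1],
    [0.3,-1,0,0,0,0,-1],
    [0.3,-1,0,0,0,0,-1],
    [0.3,-1,0,0,0,0,-1],
    [0.3,-1,0,0,0,0,-1],
  ],
)

```text
clock: 30.22
tcp_pos: [0.5548, -0.0809, 0.1683]
ee_rot: [-3.139, -0.0, 1.689]
force: [-0.1, 0.4, -1.1]
gripper_width: 0.71
gripper_force: 43.7
```

>>> carry_out(
  moves=[
    [0.3,-1,0,0,0,0,-1],
    [0.3,-1,0,0,0,0,-1],
    [0.3,-1,0,0,0,0,-1],
    [0.3,-1,0,0,0,0,-1],
    [0.1,-0.6,0,0,0,0,-1],
    [0.1,-0.3,0,0,0,0,-1],
    [0,0,0,0,0,0,-1],
  ],
)

```text
clock: 30.8
tcp_pos: [0.5971, -0.2277, 0.1681]
ee_rot: [-3.139, -0.001, 1.687]
force: [-0.9, 0.4, -1.7]
gripper_width: 0.711
gripper_force: 43.7
```

>>> carry_out(
  moves=[
    [0.13,-0.5,0,0,0,0,-1],
    [0,-0.46,-0.3,0,0,0,-1],
    [0,0,-0.8,0,0,0,-1],
    [0,0,-0.8,0,0,0,-1],
    [0,0,-0.8,0,0,0,-1],
    [0,0,-0.5,0,0,0,-1],
    [0,0,-0.2,0,0,0,-1],
    [0,0,0,0,0,0,-1],
  ],
)

```text
clock: 31.47
tcp_pos: [0.6002, -0.2535, 0.0655]
ee_rot: [-3.138, -0.002, 1.69]
force: [-0.3, 0.2, -0.2]
gripper_width: 0.716
gripper_force: 43.7
```

>>> carry_out(
  moves=[
    [0,0,0,0,0,0,-1],
    [0,0,0,0,0,0,-1],
  ],
)

```text
clock: 31.63
tcp_pos: [0.6024, -0.2547, 0.0689]
ee_rot: [3.14, 0.001, 1.69]
force: [-0.0, 1.0, -0.4]
gripper_width: 0.714
gripper_force: 43.7
```

Run:
```python
from h import *
s=arm.observe(); print(s['tcp_pos'],s['ee_rot'])
f=grab('wrist','w15.png')
```

```text
[ 0.60238498 -0.25469295  0.0688583 ] [3.14013916e+00 8.51452952e-04 1.68963278e+00]
```

View pics/w15.png

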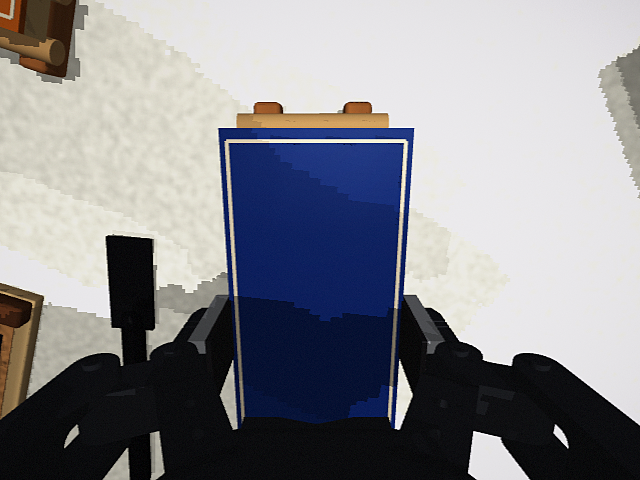

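The lid is aligned over the rack, with the end bar centred at (313,120) and the lid's edge at (316,130). I'll lower it.

>>> carry_out(
  moves=[
    [-0.03,-0.06,-0.3,0,0,0,-1],
    [0,0,-0.3,0,0,0,-1],
    [0,0,-0.2,0,0,0,-1],
    [0,0,0,0,0,0,-1],
    [0,0,0,0,0,0,-1],
  ],
)

```text
clock: 32.1
tcp_pos: [0.6004, -0.2563, 0.0429]
ee_rot: [-3.14, -0.001, 1.689]
force: [-0.5, -0.1, 0.1]
gripper_width: 0.716
gripper_force: 43.7
```

>>> carry_out(
  moves=[
    [0,0,-0.05,0,0,0,-1],
    [0,0,0,0,0,0,-1],
  ],
)

```text
clock: 32.27
tcp_pos: [0.6009, -0.2564, 0.0421]
ee_rot: [3.142, 0.0, 1.689]
force: [-0.1, 0.0, -0.4]
gripper_width: 0.711
gripper_force: 43.7
```

>>> carry_out(
  moves=[
    [0,0,-0.05,0,0,0,-1],
    [0,0,0,0,0,0,-1],
  ],
)

```text
clock: 32.43
tcp_pos: [0.6011, -0.2566, 0.0413]
ee_rot: [3.141, 0.001, 1.689]
force: [-0.6, -0.6, 3.2]
gripper_width: 0.715
gripper_force: 44.1
```

Contact. I'll release, rise, move clear of the camera view and check everything.

>>> carry_out(
  moves=[
    [0,0,0,0,0,0,1],
    [0,0,0,0,0,0,1],
    [0,0,0,0,0,0,1],
    [0,0,0.4,0,0,0,1],
    [0,0,1,0,0,0,1],
    [0,0,1,0,0,0,1],
    [0,0,1,0,0,0,1],
    [0,0,1,0,0,0,1],
  ],
)

```text
clock: 33.1
tcp_pos: [0.6006, -0.2563, 0.174]
ee_rot: [-3.141, -0.0, 1.689]
force: [1.2, -0.6, -0.6]
gripper_width: 1.006
gripper_force: 0.0
```

>>> carry_out(
  moves=[
    [0,1,0.2,0,0,0,1],
    [0,1,0.2,0,0,0,1],
    [0,1,0.2,0,0,0,1],
    [0,1,0,0,0,0,1],
    [0,1,0,0,0,0,1],
    [0,1,0,0,0,0,1],
    [0,0.5,0,0,0,0,1],
    [0,0,0,0,0,0,1],
  ],
)

```text
clock: 33.77
tcp_pos: [0.6008, -0.0586, 0.1908]
ee_rot: [-3.142, -0.001, 1.693]
force: [0.0, -0.1, 0.8]
gripper_width: 1.0
gripper_force: 0.0
```

Run:
```python
from h import *
g=grab('top');V=cloud(g)
for a in [('navy 601,-256.4,96.9',(.601,-.256),.1,.033,.046),('tan 462,-114.6,79',(.462,-.115),.08,.033,.046),('board 402.5,-358,77.5',(.403,-.358),.09,.022,.036),('iron 608,263.7',(.608,.264),.05,.064,.08),('brass 444.5,124.5',(.4445,.1245),.05,.06,.075)]:
    try: rect(V,*a)
    except Exception as e: print(a[0],e)
f=grab('side','s16.png');V=cloud(f);rect(V,'navy side',(.601,-.256),.1,.033,.046)
```

```text
navy 601,-256.4,96.9 1706 c 602.1 -267.4 size 117.0 63.2 long-axis deg 96.9 z 0.0392
tan 462,-114.6,79 attempt to get argmax of an empty sequence
board 402.5,-358,77.5 1459 c 401.1 -363.8 size 129.5 54.4 long-axis deg 77.6 z 0.0284
iron 608,263.7 131 c 606.4 262.2 size 24.1 23.1 long-axis deg 95.2 z 0.0711
brass 444.5,124.5 124 c 445.5 123.4 size 23.1 22.4 long-axis deg 93.1 z 0.0669
navy side 2475 c 599.1 -256.3 size 142.6 63.6 long-axis deg 96.9 z 0.0393
```

View pics/s16.png

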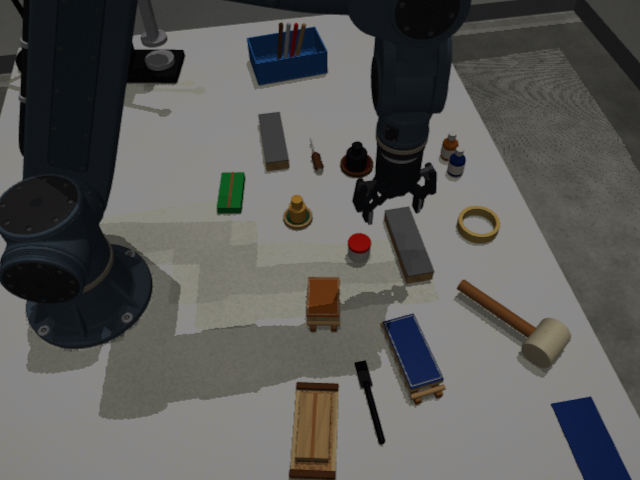

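The side view shows every piece in its place: navy lid (413,352), tan lid (323,300), press board (315,428), iron weight (357,158) and brass weight (297,210). The arm is clear, so I'll hand in.

```bash
python3 -c "
from station import arm
print(arm.job_done())"
```

```text
the job is handed in; nothing more can be done
None
```

Both stacks are apart and the job is handed in at about 34 s of robot time. By the last camera checks each piece sits within about 3 mm of its dish, cradle or rack centre, but the hand-in returned no verdict.

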